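# Push the medicine cartons into line against the ledge

### The arm

A 7-joint arm with a two-finger parallel gripper is mounted at the origin on the work surface. World frame = base frame: x ahead of the robot, y to its left, z up, the work surface at z = 0. Lengths are in m, angles in rad, forces in N, time in s.
With the tool pointing down it reaches from about 0.4 to 0.85 m from the base axis. Payload 10.4 kg.
Tool frame: the origin (TCP) lies midway between the tips of the shut fingers; the grasp point (between the pads) lies 19 mm behind it; z points along the fingers, y is the line along which they close (so a half turn about z gives the same grasp; the last joint's range is limited). The gripper opens to 85 mm and grips with 20 to 120 N. Pads are 22 mm wide; open, the fingers measure 114 mm over their backs; the gripper's body (76 mm by 85 mm) begins 54 mm behind the grasp point. The pads swing forward as they close: fully open they stand 13 mm farther back than shut.
Start: joints at [-1.141, 0.332, -0.065, 1.46, 0.022, 1.35, -0.088], TCP at [0.273, 0.562, 0.231] pointing down, gripper open.
Joint ranges: [-2.6, 2.6], [-0.5, 2.12], [-1.47, 1.34], [0.16, 2.42], [-1.27, 4.41], [0.06, 2.06], [-2.6, 2.6]. Speed limits (rad/s): [2.22, 2.22, 2.79, 2.79, 3.14, 3.14, 3.14].

### API

Orientations are given as [roll, pitch, yaw] about the fixed x, y, z axes, in that order (R = Rz(yaw) Ry(pitch) Rx(roll)).
In Python, from bench import * gives the robot as it stands.
- The arm moves only by the shell command python3 -m jog 'ROWS' [FORCE]. ROWS is a JSON object of lists of equal length, an entry for each row: "offset": the shift along the tool's x, y, z in cm, a list of three; "twist": the turn, a rotation vector about the tool's x, y, z in degrees, a list of three; "jaw": the closure, from 0 (fully open) to 1 (shut). A call has 1 to 5 rows; each row shifts and turns the commanded pose from where the row before left it, along the tool's axes as they then stand; what a row does not reach is not made up. A row lasts 1/8 s, in which the tool goes at most 62.5 mm and 10.7 degrees, less where a joint would pass 70% of its speed; a pose out of reach is approached as far as the arm can. A call with a gripper value outside its range is refused whole. The fingers move at their own pace and stop on an object; FORCE is the grip in N (left out, the last holds). Time passes only in rows, so rows that do not move let the fingers close. It gives the time, the measured TCP pose, the force, the opening and the grip force at its end, in the units of the state.
- read_state(): the state, without advancing time (a new reading comes with each control period).
- capture(name): name is "scene" or "top"; returns a dict with "pixels" (420x560x3 uint8, red, green, blue), "z_map" (420x560 float32, m along the optical axis (not along the pixel's ray), 0 where there is no reading), "fx", "fy", "cx", "cy" (pixels), "k1" (the pictures are not rectified: a ray, as slopes to the right and down, at radius r is drawn at 1 + k1 r^2 times it, then the intrinsics apply), "R" (3x3) and "t" (3): a world point X has camera coordinates R X + t. Camera axes: x right, y down, z forward; pixel columns grow to the right and rows downward; lengths in m; the calibration is good to about 2 mm. A picture is of the moment at which its call begins.
- hand_in(): hands the job in; it is judged then, once.
The state is a dict: "clock": time; "joints": joint angles; "joint_velocities": joint speeds; "tau": joint torques, N m; "position": TCP position; "tool_rot": TCP orientation; "ft_force": force on the tool from outside, world axes, zero at the start; "ft_torque": the same for the moment, N m; "grip_width": finger opening in m; "finger_force": force on a finger pad.
Only numpy, scipy, OpenCV 4.12 (cv2) and the standard library are available. Lean on these libraries where they do the work, as an engineer would, in place of code of your own. Each camera call takes 0.05 s, during which the arm holds its last target. There are 200 camera calls.

### The job

Tidy the medicines: with the fingers, push the flat red carton and the flat blue carton along the table until each lies square and snug against the front of the wooden ledge, centred below the tab of its own colour. Only slide them, never lift or tip them, and leave the pill jar and the other things on the table where they are. Then move clear.

Things in the scene. Friction and masses are not known exactly. Their poses are not given: they have to be found in the camera images.
- red_carton: flat medicine carton, white with a red half and red dot on top, rigid, about 160 g, lying loose on the table before the ledge. 88 mm along its x, 110 along its y, 45 high (too big to grip). Origin: centre of its underside; z up. Starts turned up to 0.3 rad from square with the ledge and up to 30 mm sideways from its tab's centre line.
- red_mark (a point): point at the foot of the ledge's front face, table height, below the middle of the red tab: a red strip 110 mm long, 26 deep, 6 thick on top of the ledge. x points square through the ledge, away from the robot; y along the ledge; z up. The tabs' centres are 270 apart, either one on the left. The red carton in place has its origin 44 before (-x) this point.
- blue_carton: flat medicine carton, white with a blue half and blue dot on top, rigid, about 160 g, lying loose on the table before the ledge. 88 mm along its x, 110 along its y, 45 high (too big to grip). Origin: centre of its underside; z up. Starts turned up to 0.3 rad from square with the ledge and up to 30 mm sideways from its tab's centre line.
- blue_mark (a point): point at the foot of the ledge's front face, table height, below the middle of the blue tab: a blue strip 110 mm long, 26 deep, 6 thick on top of the ledge. x points square through the ledge, away from the robot; y along the ledge; z up. The tabs' centres are 270 apart, either one on the left. The blue carton in place has its origin 44 before (-x) this point.
- ledge: straight wooden bar fixed to the table, 30 mm deep (its x, away from the robot), 420 long (its y), 40 high. Origin: centre of its underside.
- pill_bottle: small white pill jar with a blue cap, upright, 40 across, 62 high, standing by the ledge between the two tabs (mm). Origin: centre of its underside. A bystander, to be left alone.
- glass: clear drinking glass, upright, 72 across, 85 high, off to the left (+y) (mm). Origin: centre of its underside. A bystander, to be left alone.
- mug: blue mug, upright, 80 across, 90 high, handle pointing away from the work, off to the right (-y) (mm). Origin: centre of its underside. A bystander, to be left alone.
- phone: black phone lying flat, 150 x 72 x 8, off to the left (+y) (mm). Origin: centre of its underside. A bystander, to be left alone.
- white_carton: narrow white carton with a blue-grey band, 45 (x) x 110 (y) x 50 high, close behind the ledge (mm). Origin: centre of its underside. A bystander, to be left alone.
- pink_carton: narrow pink carton with a white band, 45 (x) x 110 (y) x 50 high, close behind the ledge (mm). Origin: centre of its underside. A bystander, to be left alone.
- small_carton: small green and yellow carton lying flat, 40 x 60 x 22 high, off to the right (-y) (mm). Origin: centre of its underside. A bystander, to be left alone.
Not all that is in view belongs to the job. Leave any green or turquoise look-alike of the blue_carton alone.

How it is judged:
At the end, for the whole second after the job is handed in: Each carton lies flat and still on the table, its long face against the ledge (gap at its middle at most 7 mm, turned at most 0.10 rad), its middle within 15 mm of the middle of its own colour's tab (x of red_carton in the frame of red_mark between -0.051 and -0.038 m and y of red_carton in the frame of red_mark between -0.015 and 0.015 m and angle between the x axis of red_carton and the x axis of red_mark, either way round below 0.1 rad and angle between each of red_carton, blue_carton's own z axis and vertical below 0.08 rad and height (world z) of each of red_carton, blue_carton below 0.006 m and linear speed of each of red_carton, blue_carton below 0.01 m/s and x of blue_carton in the frame of blue_mark between -0.051 and -0.038 m and y of blue_carton in the frame of blue_mark between -0.015 and 0.015 m and angle between the x axis of blue_carton and the x axis of blue_mark, either way round below 0.1 rad); the robot touches nothing.
It fails at once if the red carton is lifted off the table or tipped (height (world z) of red_carton above 0.012 m or angle between red_carton's own z axis and vertical above 0.35 rad).
It fails at once if the blue carton is lifted off the table or tipped (height (world z) of blue_carton above 0.012 m or angle between blue_carton's own z axis and vertical above 0.35 rad).
It fails at once if the pill jar is pushed aside or knocked over (distance of pill_bottle from where it was at the start of the episode above 0.025 m or angle between pill_bottle's own z axis and vertical above 0.35 rad).
It fails at once if the glass, the mug, the phone or the small green carton is moved (distance of any of glass, mug, phone, small_carton from where it was at the start of the episode above 0.025 m or angle between any of glass, mug, phone, small_carton's own z axis and vertical above 0.35 rad).
It fails at once if a narrow carton behind the ledge is moved (distance of any of white_carton, pink_carton from where it was at the start of the episode above 0.025 m or angle between any of white_carton, pink_carton's own z axis and vertical above 0.35 rad).
It also fails if it takes over 72 s, if anything falls off the work surface, if the arm or the gripper's body presses on something with over 40 N, if the wrist force passes 120 N, or if a joint passes its speed limit or range.

## Working session

There is one attempt and no reset: what is moved stays moved. The work goes in short steps, Python scripts to look and compute and a shell command to move; the robot and the scene stay as the last step left them, time stands still between calls to the robot, and variables do not carry over. Pictures are saved under pics/ and viewed, at most 10 in all, crops included, and the job is handed in when it is done.

```bash
mkdir -p pics; ls; python3 - <<'E'
from bench import *
import cv2,numpy as np
for n in("top","scene"):
    c=capture(n); cv2.imwrite(f"pics/{n}0.png",c["pixels"][:,:,::-1]); np.savez(f"{n}0.npz",**c)
    print(n,c["fx"],c["fy"],c["cx"],c["cy"],c["k1"],np.round(c["R"],3).tolist(),c["t"])
print(read_state())
E
```

```text
pics
top 378.893064798981 378.893064798981 271.0719695650517 210.5884423967623 0.03495730139047066 [[0.012, -1.0, 0.002], [-0.982, -0.012, -0.19], [0.19, 0.0, -0.982]] [0.00519624 0.57196761 0.97709695]
scene 546.6877891026306 546.6877891026306 275.8812295414931 207.4379063890511 0.018653393147258827 [[-0.223, 0.975, -0.002], [0.612, 0.138, -0.779], [-0.759, -0.174, -0.628]] [ 0.12623017 -0.29374802  1.86098373]
{'clock': 0.1, 'joints': array([-1.1405779 ,  0.33281511, -0.06469131,  1.46083715,  0.02159646,
        1.34991624, -0.08848123]), 'joint_velocities': array([-0.00070524, -0.00093065, -0.00075711, -0.00185855, -0.00014344,
       -0.00124295,  0.00057803]), 'tau': array([ 1.25736711e-03, -6.26742411e+01,  4.93122381e-02, -3.92432463e+01,
        1.64679671e-02,  7.16557464e-03, -3.86676973e-06]), 'position': array([0.27329922, 0.56170848, 0.23060109]), 'tool_rot': array([-3.14031327e+00,  5.70923972e-05,  2.68880283e+00]), 'ft_force': array([-0.31125405,  0.35901973,  0.29901448]), 'ft_torque': array([0.01567198, 0.04661245, 0.02288975]), 'finger_force': 0.0, 'grip_width': 0.08561263316572827}
```

View pics/top0.png

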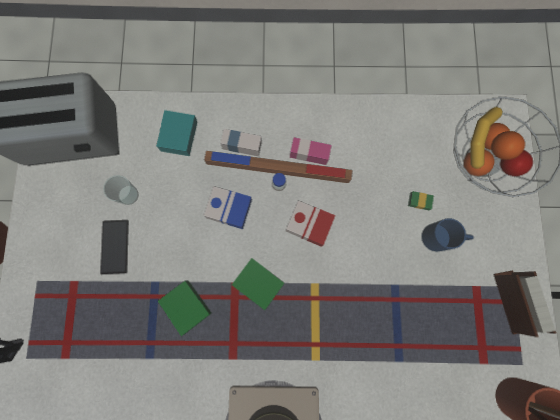

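The top view shows the ledge at (205..350, 155..178), with the blue tab on the left (230,159) and the red tab on the right (325,172). The jar is at (279,181), the blue carton at (229,207) and the red carton at (311,222). Green look-alikes lie at (183,307) and (258,284). Next I measure with the depth map.

```bash
cat > h.py <<'E'
import numpy as np,cv2
def cloud(c):
    v,u=np.mgrid[0:420,0:560].astype(float)
    K=np.array([[c["fx"],0,c["cx"]],[0,c["fy"],c["cy"]],[0,0,1]],float)
    p=cv2.undistortPoints(np.stack([u.ravel(),v.ravel()],1)[:,None],K,np.array([float(c["k1"]),0,0,0]))[:,0]
    z=np.asarray(c["z_map"]).ravel()
    P=np.c_[p*z[:,None],z]
    W=(P-c["t"])@c["R"]; W[z==0]=np.nan
    return W.reshape(420,560,3)
def box(W,m):
    n,l=cv2.connectedComponents(m.astype(np.uint8)); i=1+np.argmax([ (l==k).sum() for k in range(1,n)])
    q=W[l==i]; (cx,cy),(w,h),a=cv2.minAreaRect((q[:,:2]*1000).astype(np.float32))
    # long-axis direction
    a=np.radians(a); d=a if w>h else a+np.pi/2   # direction of long side
    d=(d-np.pi/2+np.pi/2)%np.pi-np.pi/2          # deviation of long side from +y
    return dict(c=(round(cx,1),round(cy,1)),size=(round(max(w,h),1),round(min(w,h),1)),yaw=round(float(d),3),z=round(float(np.median(q[:,2])*1000),1),n=len(q))
def roi(r0,r1,c0,c1):
    m=np.zeros((420,560),bool); m[r0:r1,c0:c1]=1; return m
def hsv(c): return cv2.cvtColor(np.ascontiguousarray(c["pixels"]),cv2.COLOR_RGB2HSV)
E
python3 - <<'E'
from h import *
c=dict(np.load("top0.npz")); W=cloud(c); z=W[:,:,2]; H=hsv(c)
up=(z>.037)&(z<.053)
print("table z",np.nanmedian(z[185:200,330:400]))
R=dict(blue=(180,235,195,260),red=(190,255,275,345),g1=(275,340,150,215),g2=(255,315,225,290))
for k,r in R.items():
    m=roi(*r); print(k,"top",box(W,up&m), "zmax",np.nanmax(z[m]))
led=roi(148,185,200,356)&(z>.030)&(z<.052)
print("ledge",box(W,led))
col=(H[:,:,1]>130)
bt=roi(150,172,205,256)&col&(H[:,:,0]>105)&(H[:,:,0]<130)&(z>.03); rt=roi(160,185,300,356)&col&((H[:,:,0]<6)|(H[:,:,0]>172))&(z>.03)
print("btab",box(W,bt));print("rtab",box(W,rt))
print("jar",box(W,roi(165,195,265,292)&(z>.05)))
im=c["pixels"][130:260,180:370,::-1]; cv2.imwrite("pics/crop0.png",cv2.resize(im,None,fx=4.2,fy=4.2,interpolation=cv2.INTER_CUBIC))
E
```

```text
table z 0.0002237487639997641
blue top {'c': (586.4, 133.0), 'size': (112.2, 88.7), 'yaw': -0.286, 'z': 45.1, 'n': 1278} zmax 0.050700466013348405
red top {'c': (543.8, -96.6), 'size': (109.9, 89.2), 'yaw': -0.394, 'z': 45.2, 'n': 1293} zmax 0.05109406217736662
g1 top {'c': (314.1, 239.8), 'size': (112.2, 89.4), 'yaw': -0.903, 'z': 45.0, 'n': 1521} zmax 0.0507275780451335
g2 top {'c': (377.4, 44.1), 'size': (109.8, 87.9), 'yaw': -0.625, 'z': 45.2, 'n': 1397} zmax 0.051093923528938184
ledge {'c': (707.0, -4.9), 'size': (420.8, 31.6), 'yaw': -0.125, 'z': 42.0, 'n': 1624}
btab {'c': (723.7, 128.6), 'size': (104.8, 24.7), 'yaw': -0.142, 'z': 46.0, 'n': 297}
rtab {'c': (689.8, -139.1), 'size': (108.2, 24.8), 'yaw': -0.12, 'z': 45.9, 'n': 326}
jar {'c': (659.3, -8.8), 'size': (34.6, 33.1), 'yaw': -1.565, 'z': 61.9, 'n': 145}
```

View pics/crop0.png

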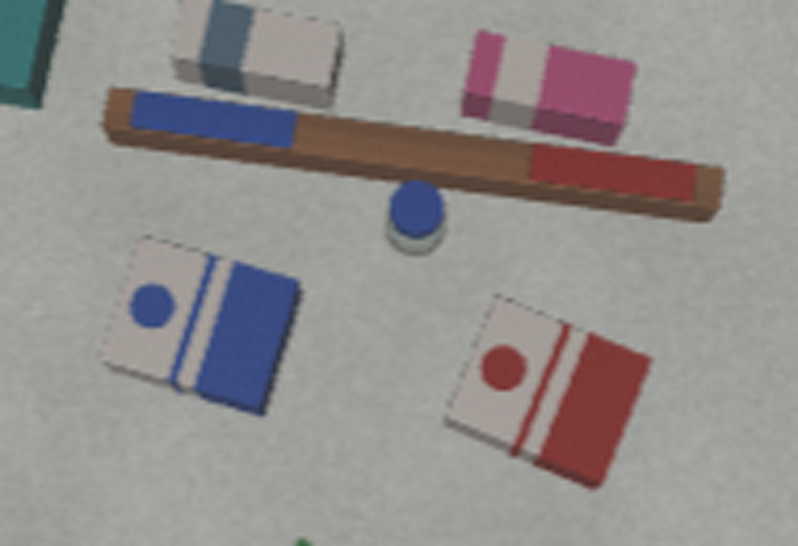

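The picture agrees with the numbers: the cartons are about 110x88 at 45 mm height, and the tabs sit at ledge ±135. In the ledge frame the blue carton is at (-137, 122) with yaw -0.16 and the red carton is at (-151, -111) with yaw -0.27. A sideways push, offset on the flank, fixes both y and yaw, and a two-finger push then takes each carton to the ledge. I'll square the tool with the ledge and go to the blue carton's right flank.

```bash
cat >> h.py <<'E'
TH=-0.125; EX=np.array([np.cos(TH),np.sin(TH)]); EY=np.array([-np.sin(TH),np.cos(TH)]); L=np.array([707.,-4.9])
def led(p): p=np.asarray(p)-L; return np.round([p@EX,p@EY],1)
def st():
    from bench import read_state
    s=read_state(); p=s["position"]*1000
    print("t",round(s["clock"],2),"ledge xy",led(p[:2]),"z",round(p[2],1),"dyaw",np.round(s["tool_rot"]-[0,0,np.pi+TH],3),"F",np.round(s["ft_force"],1),"w",round(s["grip_width"],3))
def look(name=None):
    from bench import capture
    c=capture("top"); W=cloud(c); z=W[:,:,2]; up=(z>.037)&(z<.0475)
    w=W[:,:,:2]*1000-L; x=w@EX; y=w@EY
    for k,s in(("blue",1),("red",-1)):
        m=up&(x<-20)&(x>-240)&(y*s>40)&(y*s<220); b=box(W,m)
        print(k,led(b["c"])-[-59,135*s],"yaw",round(b["yaw"]-TH,3),b["size"],b["z"])
    if name: cv2.imwrite(f"pics/{name}.png",c["pixels"][130:260,180:370,::-1].repeat(4,0).repeat(4,1))
E
python3 -m jog '{"offset":[[0,0,0],[0,0,0]],"twist":[[0,0,-9.4],[0,0,-9.4]],"jaw":[1,1]}' >/dev/null
python3 -m jog '{"offset":[[-3.1,-4.1,0],[-3.1,-4.1,0],[-3.1,-4.1,0],[-3.1,-4.1,0],[-3.1,-4.1,0]],"twist":[[0,0,0],[0,0,0],[0,0,0],[0,0,0],[0,0,0]],"jaw":[1,1,1,1,1]}'
python3 -m jog '{"offset":[[-3.1,-4.1,0],[-3.1,-4.1,0],[-3.1,-4.1,0],[-3.1,-4.1,0],[-3.1,-4.1,0]],"twist":[[0,0,0],[0,0,0],[0,0,0],[0,0,0],[0,0,0]],"jaw":[1,1,1,1,1]}' >/dev/null
python3 -m jog '{"offset":[[-3.1,-4,0],[-3.1,-4,0],[0,0,0]],"twist":[[0,0,0],[0,0,0],[0,0,0]],"jaw":[1,1,1]}' >/dev/null
python3 -c "from h import *;st()"
```

```text
clock: 0.98
position: [0.4023, 0.3377, 0.2311]
tool_rot: [-3.141, -0.0, 3.017]
ft_force: [0.1, 0.6, 0.7]
grip_width: 0.0001
finger_force: 0.0
t 1.98 ledge xy [-127.3   13.9] z 230.8 dyaw [-3.139 -0.    -0.006] F [-1.2  0.3 -0.1] w 0.0
```

```bash
python3 -m jog '{"offset":[[0,0,6],[0,0,6],[0,0,5],[0,0,3],[0,0,1.8]],"twist":[[0,0,0],[0,0,0],[0,0,0],[0,0,0],[0,0,0]],"jaw":[1,1,1,1,1]}' >/dev/null
python3 -m jog '{"offset":[[0,1,0],[0,1,0],[0,0.8,0],[0,0.5,0],[0,0,0]],"twist":[[0,0,0],[0,0,0],[0,0,0],[0,0,0],[0,0,0]],"jaw":[1,1,1,1,1]}' >/dev/null
python3 -c "from h import *;st()"
python3 -m jog '{"offset":[[0,0.3,0],[0,0.3,0],[0,0.3,0],[0,0.2,0],[0,0,0]],"twist":[[0,0,0],[0,0,0],[0,0,0],[0,0,0],[0,0,0]],"jaw":[1,1,1,1,1]}' >/dev/null
python3 -c "from h import *;st();look()"
```

```text
t 3.23 ledge xy [-128.6   52.1] z 13.7 dyaw [3.141e+00 1.000e-03 1.000e-03] F [-0.4 -0.1 -0.3] w 0.0
t 3.85 ledge xy [-128.8   62.9] z 13.3 dyaw [ 3.141e+00 -0.000e+00  1.000e-03] F [0.2 0.4 0.3] w -0.0
blue [-77.1  43.7] yaw 1.613 (89.3, 33.8) 44.8
red [-91.6  23.7] yaw -0.272 (110.1, 89.2) 44.9
```

```bash
sed -i 's/def look(name=None):/def look(name=None,cam="scene"):/; s/capture("top")/capture(cam)/; s/\["pixels"\]\[130:260,180:370,::-1\].repeat(4,0).repeat(4,1)/["pixels"][:,:,::-1]/' h.py
python3 -c "from h import *;look('s1')"
```

```text
blue [-80.3 -13.7] yaw -0.177 (139.6, 96.9) 43.5
red [-90.4  24. ] yaw -0.257 (116.7, 97.7) 43.8
```

View pics/s1.png

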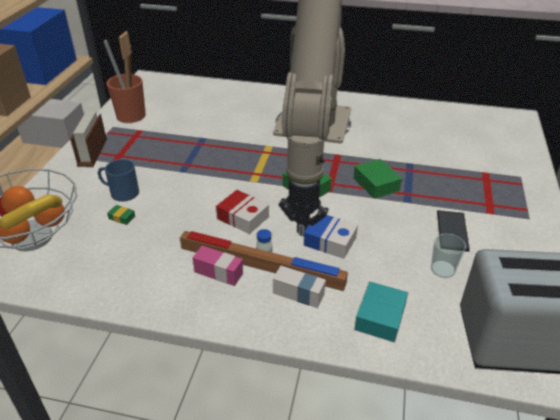

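The scene camera sees the carton at (330,234) unobstructed, with the shut fingers at (305,225) just at its flank. It has hardly moved, so I'll tighten the mask and push on.

```bash
sed -i 's/up=(z>.037)/up=(z>(.0425 if cam=="scene" else .037))/' h.py
python3 -c "from h import *;look()"
python3 -m jog '{"offset":[[0,0.3,0],[0,0.3,0],[0,0.3,0],[0,0.2,0],[0,0,0]],"twist":[[0,0,0],[0,0,0],[0,0,0],[0,0,0],[0,0,0]],"jaw":[1,1,1,1,1]}' >/dev/null
python3 -c "from h import *;st();look()"
```

```text
blue [-77.  -11.9] yaw -0.104 (130.3, 93.8) 44.3
red [-88.4  24.5] yaw -0.294 (112.8, 91.8) 44.3
t 4.62 ledge xy [-128.8   74. ] z 13.3 dyaw [3.141e+00 0.000e+00 1.000e-03] F [ 0.6 -0.8 -0.3] w -0.0
blue [-79.6   3.6] yaw -0.086 (121.7, 92.1) 44.2
red [-88.2  23.9] yaw -0.278 (113.8, 92.1) 44.4
```

```bash
python3 -m jog '{"offset":[[0,-2,0],[1,-3,0],[1,-3,0],[1.1,-2,0],[0,0,0]],"twist":[[0,0,0],[0,0,0],[0,0,0],[0,0,0],[0,0,0]],"jaw":[1,1,1,1,1]}' >/dev/null
python3 -c "from h import *;st();look();look(None,'top')"
```

```text
t 5.3 ledge xy [-160.5  -28.8] z 13.4 dyaw [-3.141e+00 -0.000e+00 -3.000e-03] F [0.5 0.1 0.8] w -0.0
blue [-79.1   8.3] yaw -0.082 (110.7, 91.3) 44.4
red [-88.5  23.7] yaw -0.283 (112.8, 92.8) 44.4
blue [-82.1   9.5] yaw -0.075 (113.4, 89.2) 44.9
red [-97.    2.9] yaw 1.309 (89.5, 66.7) 45.0
```

Blue is now at y +9 with yaw -0.08, which is usable. Next the red flank, with a larger lever.

```bash
python3 -m jog '{"offset":[[1.2,0,0],[0,-0.6,0],[0,-0.4,0],[0,-0.4,0],[0,-0.4,0]],"twist":[[0,0,0],[0,0,0],[0,0,0],[0,0,0],[0,0,0]],"jaw":[1,1,1,1,1]}' >/dev/null
python3 -m jog '{"offset":[[0,-0.4,0],[0,-0.4,0],[0,-0.3,0],[0,-0.2,0],[0,0,0]],"twist":[[0,0,0],[0,0,0],[0,0,0],[0,0,0],[0,0,0]],"jaw":[1,1,1,1,1]}' >/dev/null
python3 -c "from h import *;st()"
python3 -m jog '{"offset":[[0,2,0],[0,3,0],[1.5,3,0],[0,2,0],[0,0,0]],"twist":[[0,0,0],[0,0,0],[0,0,0],[0,0,0],[0,0,0]],"jaw":[1,1,1,1,1]}' >/dev/null
python3 -c "from h import *;st();look();look(None,'top')"
```

```text
t 6.65 ledge xy [-171.6  -57.6] z 13.3 dyaw [-3.142  0.     0.   ] F [-0.  -1.2 -0.4] w -0.0
t 7.28 ledge xy [-186.8   44.2] z 13.4 dyaw [3.141e+00 0.000e+00 3.000e-03] F [ 0.2 -0.9 -0.6] w 0.0
blue [-79.6   8.6] yaw -0.089 (111.2, 93.9) 44.2
red [-80.5   0.5] yaw -0.167 (112.9, 92.2) 44.4
blue [-80.2  35.4] yaw 1.507 (89.2, 60.9) 44.8
red [-84.1   0.7] yaw -0.162 (110.2, 89.2) 45.0
```

```bash
python3 -m jog '{"offset":[[5,0,0],[0,5,0],[0,5,0],[0,5,0],[0,4,0]],"twist":[[0,0,0],[0,0,0],[0,0,0],[0,0,0],[0,0,0]],"jaw":[1,1,1,1,1]}' >/dev/null
python3 -m jog '{"offset":[[-3.5,0,0],[-3.2,0,0],[0,-0.8,0],[0,-0.5,0],[0,0,0]],"twist":[[0,0,0],[0,0,0],[0,0,0],[0,0,0],[0,0,0]],"jaw":[1,1,1,1,1]}' >/dev/null
python3 -c "from h import *;st();look()"
python3 -m jog '{"offset":[[0,-0.4,0],[0,-0.4,0],[0,-0.4,0],[0,-0.2,0],[0,0,0]],"twist":[[0,0,0],[0,0,0],[0,0,0],[0,0,0],[0,0,0]],"jaw":[1,1,1,1,1]}' >/dev/null
python3 -c "from h import *;st();look()"
```

```text
t 8.62 ledge xy [-170.4  218.7] z 13.3 dyaw [-3.141e+00 -1.000e-03 -0.000e+00] F [-0.   0.3  0.1] w -0.0
blue [-78.8   8.4] yaw -0.078 (111.1, 92.3) 44.2
red [-81.5   1.5] yaw -0.149 (115.0, 91.8) 44.4
t 9.3 ledge xy [-169.7  205.3] z 13.3 dyaw [-3.141  0.     0.   ] F [ 1.1 -0.   0.1] w 0.0
blue [-74.   -0.8] yaw -0.017 (111.0, 91.8) 44.3
red [-80.2   0.7] yaw -0.169 (113.5, 93.1) 44.5
```

```bash
python3 -m jog '{"offset":[[0,2.5,0],[4,0,0],[4,0,0],[0,-4.8,0],[0,-4.7,0]],"twist":[[0,0,0],[0,0,0],[0,0,0],[0,0,0],[0,0,0]],"jaw":[1,1,0.7,0.3,0.3]}' >/dev/null
python3 -m jog '{"offset":[[-2,0,0],[-2,0,0],[-1,0,0],[-0.5,0,0],[0,0,0]],"twist":[[0,0,0],[0,0,0],[0,0,0],[0,0,0],[0,0,0]],"jaw":[0.3,0.3,0.3,0.3,0.3]}' >/dev/null
python3 -c "from h import *;st();look()"
```

```text
t 10.6 ledge xy [-195.   135.9] z 13.1 dyaw [-3.142e+00 -0.000e+00  1.000e-03] F [0.5 0.4 0.9] w 0.06
blue [-82.2  -1. ] yaw -0.019 (110.8, 107.3) 44.3
red [-80.7   0.5] yaw -0.165 (112.3, 93.3) 44.5
```

```bash
for i in 1; do :; done
python3 -m jog '{"offset":[[-0.7,0,0],[-0.7,0,0],[-0.7,0,0],[-0.7,0,0],[-0.7,0,0]],"twist":[[0,0,0],[0,0,0],[0,0,0],[0,0,0],[0,0,0]],"jaw":[0.3,0.3,0.3,0.3,0.3]}' >/dev/null
python3 -m jog '{"offset":[[-0.7,0,0],[-0.7,0,0],[-0.7,0,0],[-0.5,0,0],[-0.3,0,0]],"twist":[[0,0,0],[0,0,0],[0,0,0],[0,0,0],[0,0,0]],"jaw":[0.3,0.3,0.3,0.3,0.3]}' >/dev/null
python3 -c "from h import *;st();look()"
python3 -m jog '{"offset":[[-0.3,0,0],[-0.3,0,0],[-0.2,0,0],[0,0,0]],"twist":[[0,0,0],[0,0,0],[0,0,0],[0,0,0]],"jaw":[0.3,0.3,0.3,0.3]}' >/dev/null
python3 -c "from h import *;st();look('s2')"
```

```text
t 11.9 ledge xy [-130.5  135.6] z 13.3 dyaw [ 3.142 -0.     0.   ] F [-1.7 -0.3  0.9] w 0.06
blue [-16.3  -0.3] yaw 0.012 (110.8, 98.6) 44.3
red [-80.8   1.5] yaw -0.175 (112.7, 92.1) 44.5
t 12.45 ledge xy [-122.4  135.5] z 13.3 dyaw [3.141 0.    0.   ] F [-0.9  0.4  0.5] w 0.06
blue [-10.9  -0.3] yaw -0.001 (109.6, 99.7) 44.3
red [-80.9   2. ] yaw -0.168 (113.3, 91.6) 44.5
```

```bash
python3 -m jog '{"offset":[[-0.2,0,0],[-0.2,0,0],[0,0,0]],"twist":[[0,0,0],[0,0,0],[0,0,0]],"jaw":[0.3,0.3,0.3]}' |grep -A1 -E "position|force"
python3 -m jog '{"offset":[[-0.2,0,0],[0,0,0]],"twist":[[0,0,0],[0,0,0]],"jaw":[0.3,0.3]}' |grep -E "position|ft_force"
python3 -c "from h import *;st();look()"
```

```text
position: [0.6063, 0.1445, 0.0133]
tool_rot: [3.141, 0.0, 3.017]
ft_force: [-1.2, 0.2, -0.1]
grip_width: 0.0597
finger_force: 0.0
position: [0.6083, 0.1442, 0.0133]
ft_force: [0.4, 0.1, -0.4]
t 13.12 ledge xy [-116.6  135.6] z 13.3 dyaw [3.141 0.    0.   ] F [ 0.4  0.1 -0.4] w 0.06
blue [-10.8  -0.5] yaw 0.002 (110.7, 99.4) 44.4
red [-80.7   2.6] yaw -0.147 (113.1, 91.9) 44.4
```

```bash
python3 -m jog '{"offset":[[-0.2,0,0],[0,0,0]],"twist":[[0,0,0],[0,0,0]],"jaw":[0.3,0.3]}' |grep -E "position|ft_force"
python3 -m jog '{"offset":[[-0.2,0,0],[0,0,0]],"twist":[[0,0,0],[0,0,0]],"jaw":[0.3,0.3]}' |grep -E "position|ft_force"
python3 -m jog '{"offset":[[-0.1,0,0],[0,0,0]],"twist":[[0,0,0],[0,0,0]],"jaw":[0.3,0.3]}' |grep -E "position|ft_force"
python3 -c "from h import *;st();look()"
```

```text
position: [0.6102, 0.1439, 0.0133]
ft_force: [-0.7, 0.7, -0.2]
position: [0.611, 0.1439, 0.0131]
ft_force: [-6.2, 0.6, 3.5]
position: [0.611, 0.1439, 0.013]
ft_force: [-11.4, 0.5, 6.6]
t 13.93 ledge xy [-113.8  135.7] z 13.0 dyaw [-3.141e+00 -4.000e-03  1.000e-03] F [-11.4   0.5   6.6] w 0.06
blue [-5.4 -0.3] yaw -0.008 (110.4, 88.4) 44.4
red [-79.8   1.3] yaw -0.184 (114.3, 92.9) 44.5
```

Blue is seated: the force rises at -113.8, as expected. Now back off and go to red.

```bash
python3 -m jog '{"offset":[[1,0,0],[5,0,0],[5,0,0],[0,-5,0],[0,-5,0]],"twist":[[0,0,0],[0,0,0],[0,0,0],[0,0,0],[0,0,0]],"jaw":[0.3,0.3,0.3,0.3,0.3]}' >/dev/null
python3 -m jog '{"offset":[[0,-5,0],[0,-6,0],[0,-6,0],[0,0,0],[0,0,0]],"twist":[[0,0,0],[0,0,0],[0,0,0],[0,0,0],[0,0,0]],"jaw":[0.3,0.3,0.3,0.3,0.3]}' >/dev/null
python3 -c "from h import *;st();look();look(None,'top')"
python3 -m jog '{"offset":[[-1,0,0],[-0.7,0,0],[-0.7,0,0],[-0.7,0,0],[-0.7,0,0]],"twist":[[0,0,0],[0,0,0],[0,0,0],[0,0,0],[0,0,0]],"jaw":[0.3,0.3,0.3,0.3,0.3]}' >/dev/null
python3 -m jog '{"offset":[[-0.7,0,0],[-0.7,0,0],[-0.7,0,0],[0,0,0]],"twist":[[0,0,0],[0,0,0],[0,0,0],[0,0,0]],"jaw":[0.3,0.3,0.3,0.3]}' >/dev/null
python3 -c "from h import *;st();look()"
```

```text
t 15.22 ledge xy [-221.6 -133.9] z 13.4 dyaw [3.141e+00 1.000e-03 0.000e+00] F [0.5 0.9 0.2] w 0.06
blue [-2.2 -0.5] yaw -0.001 (110.5, 82.5) 44.5
red [-80.9   1.6] yaw -0.177 (113.6, 93.5) 44.5
blue [-2.5  0.9] yaw -0.004 (113.6, 83.0) 44.8
red [-78.2  38. ] yaw 1.407 (88.1, 34.7) 44.9
t 16.45 ledge xy [-162.  -134.4] z 13.4 dyaw [-3.142e+00  1.000e-03  0.000e+00] F [-0.1 -0.8  0.1] w 0.06
blue [-2.1 -0.4] yaw -0.002 (110.6, 81.9) 44.3
red [-46.9   7.8] yaw 0.013 (111.4, 98.6) 44.4
```

```bash
python3 -m jog '{"offset":[[-0.7,0,0],[-0.7,0,0],[-0.7,0,0],[-0.7,0,0],[-0.7,0,0]],"twist":[[0,0,0],[0,0,0],[0,0,0],[0,0,0],[0,0,0]],"jaw":[0.3,0.3,0.3,0.3,0.3]}' >/dev/null
python3 -m jog '{"offset":[[-0.4,0,0],[-0.3,0,0],[-0.2,0,0],[0,0,0]],"twist":[[0,0,0],[0,0,0],[0,0,0],[0,0,0]],"jaw":[0.3,0.3,0.3,0.3]}' |grep -E "position|ft_force"
python3 -m jog '{"offset":[[-0.2,0,0],[-0.2,0,0],[0,0,0]],"twist":[[0,0,0],[0,0,0],[0,0,0]],"jaw":[0.3,0.3,0.3]}' |grep -E "position|ft_force"
python3 -c "from h import *;st();look()"
```

```text
position: [0.5727, -0.1235, 0.0133]
ft_force: [-0.2, 0.7, -0.5]
position: [0.5768, -0.124, 0.0133]
ft_force: [0.8, 0.1, 0.2]
t 18.0 ledge xy [-114.4 -134.4] z 13.3 dyaw [3.142 0.    0.   ] F [0.8 0.1 0.2] w 0.06
blue [-1.9 -0.4] yaw 0.002 (109.4, 81.7) 44.3
red [-9.6  6.7] yaw 0.002 (111.6, 96.8) 44.5
```

```bash
python3 -m jog '{"offset":[[-0.2,0,0],[0,0,0]],"twist":[[0,0,0],[0,0,0]],"jaw":[0.3,0.3]}' |grep -E "position|ft_force"
python3 -m jog '{"offset":[[-0.2,0,0],[0,0,0]],"twist":[[0,0,0],[0,0,0]],"jaw":[0.3,0.3]}' |grep -E "position|ft_force"
python3 -c "from h import *;st()"
```

```text
position: [0.5774, -0.1241, 0.0131]
ft_force: [-7.0, 1.0, 4.3]
position: [0.5773, -0.1241, 0.0126]
ft_force: [-14.5, 1.9, 9.7]
t 18.55 ledge xy [-113.8 -134.4] z 12.6 dyaw [ 3.141 -0.007 -0.   ] F [-14.5   1.9   9.7] w 0.059
```

Both cartons are seated. I'll back off, rise clear and take a final look.

```bash
python3 -m jog '{"offset":[[1,0,0],[4,0,0],[4,0,-3],[4,0,-5],[2,0,-5]],"twist":[[0,0,0],[0,0,0],[0,0,0],[0,0,0],[0,0,0]],"jaw":[0.3,0.3,0.3,0.3,0.3]}' >/dev/null
python3 -m jog '{"offset":[[0,3,-5],[0,4,-3],[0,4,0],[0,0,0],[0,0,0]],"twist":[[0,0,0],[0,0,0],[0,0,0],[0,0,0],[0,0,0]],"jaw":[0.3,0.3,0.3,0.3,0.3]}' >/dev/null
python3 - <<'E'
from h import *
st();look('s3');look('t3','top')
im=cv2.imread('pics/t3.png')[130:260,180:370]; cv2.imwrite('pics/t3c.png',cv2.resize(im,None,fx=4.2,fy=4.2))
E
```

```text
t 19.8 ledge xy [-259.8  -25.2] z 222.0 dyaw [-3.141  0.    -0.   ] F [ 0.1 -0.4  0. ] w 0.06
blue [-1.6 -0.2] yaw -0.007 (110.1, 80.9) 44.4
red [-2.3  7.4] yaw -0.002 (112.8, 82.2) 44.4
blue [-2.5  0.8] yaw -0.004 (113.3, 83.2) 44.8
red [-2.6  7.1] yaw 0.005 (109.7, 83.1) 44.9
```

View pics/t3c.png

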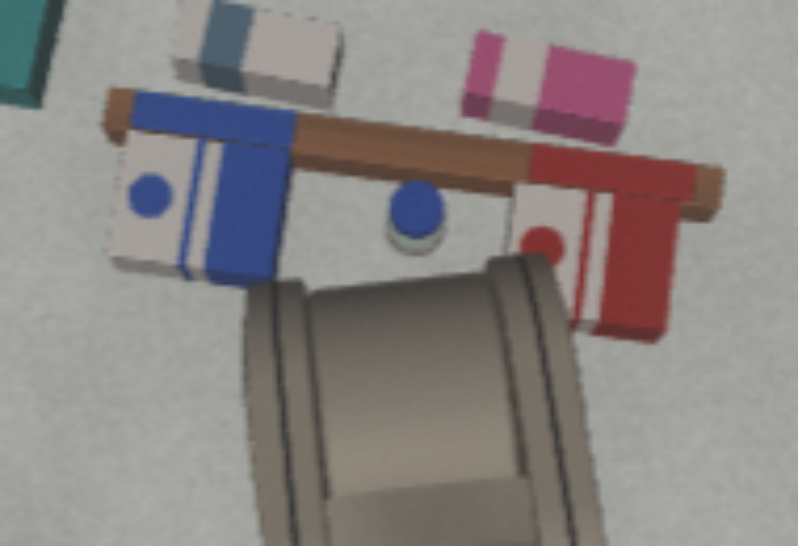

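The final picture shows the blue carton at (200,205) and the red at (595,260), both flush with the ledge under their own tabs. The jar at (415,215) hasn't moved. Both cameras put red about 7 mm off centre and blue about 1 mm off, inside the 15 mm allowed.

```bash
python3 -c "
from bench import *
print(hand_in())"
```

```text
the job is handed in; nothing more can be done
None
```

The job is handed in: both cartons measured square and snug against the ledge under their own tabs (blue about 1 mm off centre, red about 7 mm, limit 15), with the jar unmoved in the last picture and the arm clear; no verdict came back.

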